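# Latch the keeper, then hold the cover plate over its screw posts

## Robot

A 6-joint arm with a two-finger parallel gripper is mounted at the origin on a cart in front of the work surface, level with it; the furniture and walls round the work are solid. World frame = base frame: x ahead of the robot, y to its left, z up, the work surface at z = 0. Lengths are in mm, angles in degrees, forces in N, time in s.
With the tool pointing down it reaches from about 350 to 850 mm from the base axis. Payload 8.1 kg.
Tool frame: the origin (TCP) lies at the very end of the fingers, on their centre line; the grasp point (between the pads) lies 19 mm behind it (r.grip_point_offset is the distance from the TCP to the grasp point, in mm); z points along the fingers, y is the line along which they close (so a half turn about z gives the same grasp; the last joint's range is limited). The gripper opens to 85 mm and grips with 20 to 120 N. Pads are 22 mm wide; open, the fingers measure 114 mm over their backs; the gripper's body (76 mm by 85 mm) begins 54 mm behind the grasp point. The pads swing forward as they close: fully open they stand 13 mm farther back than shut.
Start: joints at [-78.862, 7.471, 85.268, -0, 87.261, -4.893], TCP at [165.718, -576.665, 193.492] pointing down, gripper open.
Joint ranges: [-169.43, 169.43], [-51.17, 129.36], [1.28, 143.12], [-76.62, 256.62], [0, 156.53], [-152.29, 152.29]. Speed limits (degrees/s): [136.94, 136.94, 159.86, 180, 180, 180].

## Interface

Orientations are given as [roll, pitch, yaw] about the fixed x, y, z axes, in that order (R = Rz(yaw) Ry(pitch) Rx(roll)).
In Python, from bench import status, eyes, r gives the robot as it stands.
- The arm moves only by the shell command python3 -m handwheel 'ROWS' [FORCE]. ROWS is a JSON object whose one key "series" holds a list that holds one entry, the list of rows, each a list of 7 numbers: the shift along the tool's x, y, z in cm, then the turn, a rotation vector about the tool's x, y, z in rad, then the opening, from 0 (shut) to 1 (fully open). In form: {"series": [[[tx, ty, tz, rx, ry, rz, claw], ...]]}. A call has 1 to 12 rows; each row is the pose to reach, as a shift and turn from the pose commanded when the call began, along the tool's axes at that moment; what a row does not reach only later rows make up. A row lasts 1/8 s, in which the tool goes at most 62.5 mm and 10.7 degrees, less where a joint would pass 70% of its speed; a pose out of reach is approached as far as the arm can. A call with a gripper value outside its range is refused whole. The fingers move at their own pace and stop on an object; FORCE is the grip in N (left out, the last holds). Time passes only in rows, so rows that repeat a pose let the fingers close. It gives the time, the measured TCP pose, the force, the opening and the grip force at its end, in the units of the state.
- status.sense(): the state, without advancing time (a new reading comes with each control period).
- eyes.snapshot(name): name is "side" or "top"; returns a dict with "img" (420x560x3 uint8, red, green, blue), "mtx" (3x3 intrinsics, pixels), "R" (3x3) and "t" (3): a world point X has camera coordinates R X + t. Camera axes: x right, y down, z forward; pixel columns grow to the right and rows downward; lengths in mm; the calibration is good to about 2 mm. A picture is of the moment at which its call begins. There is no depth.
- r.hand_in(): hands the job in; it is judged then, once.
The state is a dict: "time": time; "joint_pos": joint angles; "qd": joint speeds; "joint_efforts": joint torques, N m; "tool_pos": TCP position; "tcp_rot": TCP orientation; "ft_force": force on the tool from outside, world axes, zero at the start; "wrist_torque": the same for the moment, N m; "finger_gap": finger opening in mm; "grip_force": force on a finger pad.
Only numpy, scipy, OpenCV 4.12 (cv2) and the standard library are available. Lean on these libraries where they do the work, as an engineer would, in place of code of your own. Each camera call takes 0.05 s, during which the arm holds its last target. There are 200 camera calls.

## Task

Swing the keeper bar of the slide fixture shut over the slide mailer until it snaps home in its spring catch. Then pick up the loose cover plate by its black grip bar and hold it level above the fixture, about 15 mm clear of the three posts and touching nothing, turned so that each of its three holes is centred over the threaded hole of a post, ready for the screws; finish while still holding it there. Leave the mailer in its nest and do not disturb the other things on the counter.

Things in the scene. Friction and masses are not known exactly. Their poses are not given: they have to be found in the camera images.
- fixture: fixed slide fixture, left or right, turned up to 0.4 rad: grey metal slab 150 (x) x 140 (y) mm, top at z = 12 mm, three steel posts (16 mm diameter, tops at z = 66 mm) at (-58, 53), (-58, -53), (58, -53) mm, none at the corner (+x, +y). Origin on the counter under the slab's centre, z up. A low catch block (top z = 34 mm) is at (-1, 67) mm
- thread_1 (a point): centre of the threaded hole (6 mm) in the top face of the post at fixture (-58, 53) mm, z = 66 mm; axes as the fixture's
- thread_2 (a point): the same on the post at fixture (-58, -53) mm
- thread_3 (a point): the same on the post at fixture (58, -53) mm
- keeper (a joint): keeper bar's angle about its vertical hinge, rad: 0 = shut, pointing along the fixture's +y, against a stop; max 1.35; starts 0.8 to 1.2 open. Seen from above it shuts anticlockwise. It moves lightly and stays where left; from 0.16 to 0.085 its tip rides over a spring ball (a few N), which then pushes it home and keeps it there
- keeper_hinge (a point): point on the keeper's vertical hinge axis, at fixture (-5, -32) mm, on top of the bar at z = 31 mm. The bar is steel, 12 mm wide, 7 mm thick, its underside at z = 24 mm, its round tip 90 mm from the hinge
- keeper_knob (a point): centre of the top of the upright black round knob on the keeper bar, 62 mm from the hinge axis: 14 mm diameter, from z = 31 mm to its top at z = 60 mm
- cover: loose steel-grey metal cover plate 140 (x) x 130 (y) x 5 mm, 0.2 to 0.34 kg, lying flat, grip bar up, on the side where the fixture is not, turned up to 0.6 rad. 12 mm holes near three corners, none near (+x, +y). Origin at the centre of its underside, z up; it fits the fixture when its axes match the fixture's
- cover_grip (a point): middle of the cover's grip bar at gripping height, 29 mm above the plate's underside. The bar is black, 46 mm long along the plate's x, 16 mm wide along its y, centred on the plate, its top 39 mm above the plate's underside
- hole_1 (a point): centre of the cover's hole at plate (-58, 53) mm, on the underside; belongs over thread_1
- hole_2 (a point): centre of the cover's hole at plate (-58, -53) mm, on the underside; belongs over thread_2
- hole_3 (a point): centre of the cover's hole at plate (58, -53) mm, on the underside; belongs over thread_3
- mailer: white slide mailer 48 x 30 x 10 mm lying loose in a 4 mm high nest on the slab, its underside on the slab at z = 12 mm, 2 mm below the keeper bar; stays there. Origin at the centre of its underside
- driver: red-handled screwdriver, 162 mm long, 24 mm thick, lying loose at the back on the right; leave alone
- cup: sample cup with red lid, 58 mm wide, 70 mm tall, loose on the right; leave alone
- small_bottle: small brown reagent bottle with black cap, 36 mm wide, 72 mm tall, loose at the back; leave alone
- lab_timer: small white timer 62 x 68 x 20 mm, loose on the right; leave alone
Not all that is in view belongs to the job. There is more than one size of the cover; the job needs the larger. There is more than one size of the fixture; the job needs the larger.

How it is judged (in metres and radians):
On the way, in this order (a step that is already met when the one before it is completed fails the run):
1. the keeper bar is shut in its catch (value of joint keeper below 0.04 rad), for 0.2 s.
2. the cover is lifted off the counter in the fingers (height (world z) of cover above 0.03 m and contact force between the fingers and cover above 1 N), for 0.2 s.
At the end, for the whole second after the job is handed in: The keeper is shut (within 0.04 rad); the cover is held still in the fingers, level within 0.09 rad, touching neither fixture, mailer nor bystanders, each hole within 5 mm horizontally of its own threaded hole and 4 to 30 mm above it; the mailer is within 10 mm of where it began (value of joint keeper below 0.04 rad and horizontal distance between hole_1 and thread_1 below 0.005 m and horizontal distance between hole_2 and thread_2 below 0.005 m and horizontal distance between hole_3 and thread_3 below 0.005 m and z of hole_1 in the frame of thread_1 between 0.004 and 0.03 m and z of hole_2 in the frame of thread_2 between 0.004 and 0.03 m and z of hole_3 in the frame of thread_3 between 0.004 and 0.03 m and angle between cover's own z axis and vertical below 0.09 rad and contact force between the fingers and cover above 1 N and contact force between cover and fixture below 0.2 N and contact force between cover and mailer below 0.2 N and contact force between cover and driver below 0.2 N and contact force between cover and cup below 0.2 N and contact force between cover and small_bottle below 0.2 N and contact force between cover and lab_timer below 0.2 N and linear speed of cover below 0.02 m/s and angular speed of cover below 0.15 rad/s and distance of mailer from where it was at the start of the episode below 0.01 m); the arm keeps its last pose, push and grip.
It fails at once if the driver is pushed more than 20 mm (distance of driver from where it was at the start of the episode above 0.02 m).
It fails at once if the cup is pushed more than 20 mm or tipped (distance of cup from where it was at the start of the episode above 0.02 m or angle between cup's own z axis and vertical above 0.5 rad).
It fails at once if the small bottle is pushed more than 20 mm or tipped (distance of small_bottle from where it was at the start of the episode above 0.02 m or angle between small_bottle's own z axis and vertical above 0.5 rad).
It fails at once if the lab timer is pushed more than 20 mm or tipped (distance of lab_timer from where it was at the start of the episode above 0.02 m or angle between lab_timer's own z axis and vertical above 0.5 rad).
It fails at once if the mailer is pushed more than 10 mm (distance of mailer from where it was at the start of the episode above 0.01 m).
It also fails if it takes over 53 s, if anything falls off the work surface, if the arm or the gripper's body presses on something with over 40 N, if the wrist force passes 120 N, or if a joint passes its speed limit or range.

## Working session

There is one attempt and no reset: what is moved stays moved. The work goes in short steps, Python scripts to look and compute and a shell command to move; the robot and the scene stay as the last step left them, time stands still between calls to the robot, and variables do not carry over. Pictures are saved under pics/ and viewed, at most 10 in all, crops included, and the job is handed in when it is done.

```bash
mkdir -p pics; ls; python3 - <<'E'
from bench import status, eyes, r
import cv2, numpy as np
for n in ("top","side"):
    s=eyes.snapshot(n); cv2.imwrite(f"pics/{n}0.png",s["img"][:,:,::-1]); np.savez(f"{n}0.npz",**s)
    print(n,s["mtx"].round(1).tolist(),s["R"].round(4).tolist(),s["t"].round(1).tolist())
print(status.sense())
E
```

```text
pics
top [[382.0, 0.0, 278.7], [0.0, 382.0, 213.7], [0.0, 0.0, 1.0]] [[0.0152, -0.9998, 0.0086], [-0.9908, -0.0162, -0.1343], [0.1344, -0.0064, -0.9909]] [-101.3, 554.7, 1081.0]
side [[514.9, 0.0, 270.0], [0.0, 514.9, 213.6], [0.0, 0.0, 1.0]] [[-0.9864, -0.1625, -0.0244], [-0.0752, 0.5786, -0.8121], [0.1461, -0.7993, -0.5829]] [548.0, 138.6, 1249.9]
{'time': 0.1, 'joint_pos': array([-7.88620689e+01,  7.51280869e+00,  8.53227794e+01,  1.55390622e-03,
        8.72621914e+01, -4.89444285e+00]), 'qd': array([-0.02123662,  0.05029515, -0.28010923, -0.01855355,  0.03315414,
       -0.09297275]), 'joint_efforts': array([ 2.27733690e-03, -5.70946884e+01, -5.01942658e+01, -1.78084229e-04,
        8.04485200e-03, -1.92239014e-05]), 'tool_pos': array([ 165.61748757, -576.10537367,  192.53074826]), 'tcp_rot': array([-1.79902709e+02, -9.88891767e-03,  1.60322900e+01]), 'ft_force': array([1.13854748, 0.07090501, 0.16759209]), 'wrist_torque': array([0.00961038, 0.00237888, 0.00553909]), 'grip_force': 0.0, 'finger_gap': 85.67016352883888}
```

View pics/top0.png

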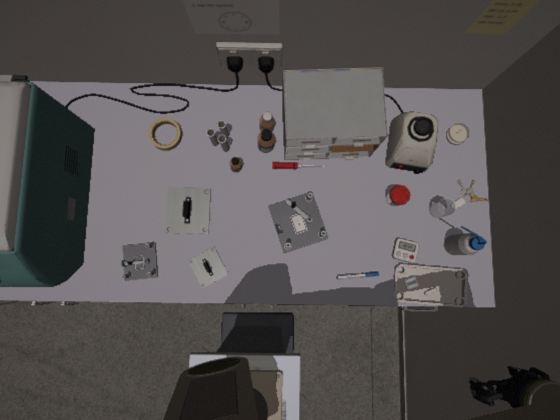

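View pics/side0.png

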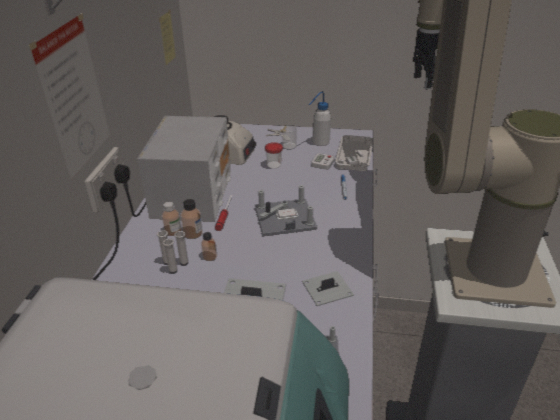

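The top view shows two fixtures, a larger one at (298,221) and a smaller one at (140,261). It also shows two covers, a larger one at (188,211) and a smaller one at (208,266). The larger of each fits the sizes given (150 mm and 140 mm). I'll confirm them in one enlarged crop, with the side view below it.

```bash
python3 - <<'E'
import cv2, numpy as np
t=np.load("top0.npz")["img"][:,:,::-1]; s=np.load("side0.npz")["img"][:,:,::-1]
a=cv2.resize(t[180:258,160:335],(790,352),interpolation=cv2.INTER_CUBIC)
b=cv2.resize(s[180:240,240:330],(372,248),interpolation=cv2.INTER_CUBIC)
c=cv2.resize(s[270:310,215:295],(418,248),interpolation=cv2.INTER_CUBIC)
cv2.imwrite("pics/crop1.png",cv2.convertScaleAbs(np.vstack([a,np.hstack([b,c])]),alpha=1.5))
E
```

```text
(no output)
```

View pics/crop1.png

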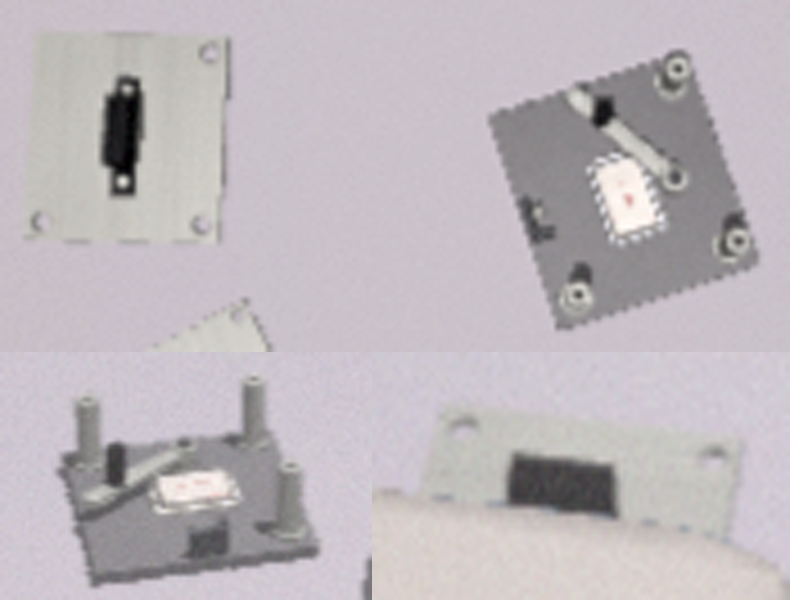

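The crop shows the large fixture. Its posts in the top view are at about (310,195), (323,233) and (288,245), with none at the upper left (+x,+y). The keeper runs from its hinge at (309,219) to its tip at (287,200), and the black knob is at (293,203). The large cover has holes at about (206,192), (204.5,229.5) and (168.5,229) and a black grip bar at (187,210). Both match the sizes given; the smaller pair are decoys.

```bash
cat > h.py <<'E'
import numpy as np, cv2
def ray(c,uv):
    R,t=c["R"],c["t"]; d=R.T@np.linalg.solve(c["mtx"],[uv[0],uv[1],1.]); return -R.T@t,d
def plane(c,uv,z):
    o,d=ray(c,uv); return o+d*(z-o[2])/d[2]
def tri(cs,uvs):
    A=np.zeros((3,3));b=np.zeros(3);L=[]
    for c,uv in zip(cs,uvs):
        o,d=ray(c,uv); d/=np.linalg.norm(d); P=np.eye(3)-np.outer(d,d); A+=P;b+=P@o; L.append((P,o))
    X=np.linalg.solve(A,b); return X, max(np.linalg.norm(P@(X-o)) for P,o in L)
def spot(g,uv,r=3,sign=1):
    "weighted centroid of a dark (sign 1) spot near uv"
    u0,v0=np.round(uv).astype(int); w=sign*-g[v0-r:v0+r+1,u0-r:u0+r+1].astype(float)
    w=np.clip(w-np.percentile(w,60),0,None); y,x=np.mgrid[v0-r:v0+r+1,u0-r:u0+r+1]
    return np.array([(w*x).sum(),(w*y).sum()])/w.sum()
def rigid(P,Q):
    "2D: Q ~ R P + t -> yaw deg, t, residuals"
    p,q=P-P.mean(0),Q-Q.mean(0); a=np.arctan2((p[:,0]*q[:,1]-p[:,1]*q[:,0]).sum(),(p*q).sum())
    R=np.array([[np.cos(a),-np.sin(a)],[np.sin(a),np.cos(a)]]); t=Q.mean(0)-R@P.mean(0)
    return np.degrees(a),R,t,np.linalg.norm(P@R.T+t-Q,axis=1)
C=np.array([[-58,53],[-58,-53],[58,-53.]])
E
python3 - <<'E'
from h import *
T=dict(np.load("top0.npz"));S=dict(np.load("side0.npz"))
gt,gs=[cv2.cvtColor(c["img"],cv2.COLOR_RGB2GRAY) for c in(T,S)]
tt=[(287.6,245),(323.1,232.9),(310,195.1)]; ts=[(310.4,207.6),(301.2,187.3),(261.3,192.1)]
Q=[]
for a,b in zip(tt,ts):
    a2=spot(gt,a,1); X,e=tri((T,S),(a2,b)); print("thread",a2.round(1),X.round(1),round(e,1),plane(T,a2,66).round(1)); Q.append(plane(T,a2,66)[:2])
a,R,t,res=rigid(C,np.array(Q)); print("fixture",a,t,res)
hu=(308.9,219.0); print("hinge by img",plane(T,hu,31),"model",R@[-5,-32]+t)
hsv=cv2.cvtColor(T["img"],cv2.COLOR_RGB2HSV); 
k=(293,203); k2=spot(gt,k,3); X,e=tri((T,S),(k2,(268.1,202.5))); print("knob",k2,X,e,plane(T,k2,52))
tip=plane(T,(287.2,200.4),31);print("tip",tip)
hc=[(168.3,228.9),(204.2,229.3),(206,191.7)]; Q=[]
for i,a_ in enumerate(hc):
    a2=spot(gt,a_,3); p=plane(T,a2,5); Q.append(p[:2]); print("hole",a2,p)
print("tri h2,h3",tri((T,S),(spot(gt,hc[1],3),(280.5,286.1))),tri((T,S),(spot(gt,hc[2],3),(232.4,282.6))))
a,R,t,res=rigid(C,np.array(Q)); print("cover",a,t,res)
m=(gt[190:235,165:212]<60).astype(np.uint8);n,l,st,ce=cv2.connectedComponentsWithStats(m);i=1+st[1:,4].argmax()
pts=cv2.findContours((l==i).astype(np.uint8),0,2)[0][0];rc=cv2.minAreaRect(pts);print("grip",rc,ce[i]+[165,190],plane(T,ce[i]+[165,190],37))
for i in (-1,1):
  for b in [(x,y) for x in(-70,70) for y in(-65,65)]: pass
E
```

```text
thread [287.7 244.9] [ 464.3 -119.    62.6] 0.0 [ 464.1 -118.9   66. ]
thread [323.3 232.9] [ 500.3 -220.4   59.3] 0.2 [ 499.6 -219.6   66. ]
thread [309.7 194.8] [ 609.5 -181.2   59.7] 0.6 [ 608.9 -180.6   66. ]
fixture 19.4207998876489 [ 536.53408177 -149.94547077] [0.39870535 0.41753957 0.03109393]
hinge by img [ 542.96657196 -181.58386871   31.        ] model [ 542.4586845 -181.7872528]
knob [293.24357977 204.23929961] [ 581.61037571 -133.80647916   58.82816156] 0.08495455424957049 [ 582.80014103 -134.10521819   52.        ]
tip [ 597.41135901 -117.02208653   31.        ]
hole [167.38645833 229.09895833] [508.83715239 239.68260727   5.        ]
hole [203.39719626 229.88785047] [508.19237312 132.03325684   5.        ]
hole [205.28742515 191.05389222] [626.48812922 131.23249738   5.        ]
tri h2,h3 (array([508.35696076, 131.7288734 ,   6.73415097]), np.float64(0.319419414624327)) (array([626.10225307, 131.54021793,   2.85563323]), np.float64(0.7888909089607651))
cover -0.30819939066541185 [567.26730208 185.21186959] [1.36281065 0.93091936 1.64825504]
grip ((21.5, 19.5), (25.0, 7.0), 90.0) [186.7483871  209.18064516] [565.38640448 177.16901633  37.        ]
```

```bash
python3 - <<'E'
from h import *
T=dict(np.load("top0.npz"));im=T["img"]
print("cam",-T["R"].T@T["t"])
lab=cv2.cvtColor(im,cv2.COLOR_RGB2LAB).astype(int)
print("plate",lab[200,175],lab[222,195],"counter",lab[245,180],lab[200,230])
d=cv2.GaussianBlur(cv2.cvtColor(im,cv2.COLOR_RGB2LAB),(3,3),0)[...,2].astype(int)
a=cv2.GaussianBlur(cv2.cvtColor(im,cv2.COLOR_RGB2LAB),(3,3),0)[...,1].astype(int)
q=d-a; print(q[180:245:4,160:216:4])
g=cv2.cvtColor(im,cv2.COLOR_RGB2GRAY)
for u,v in [(168,229),(204,229),(206,191)]: print(g[v-5:v+6,u-5:u+6])
print(g[192:230,176:200])
E
```

```text
cam [ 405.84523884  -85.2901975  1146.50127506]
plate [135 128 130] [141 128 130] counter [138 131 126] [139 131 126]
[[-5 -5 -5 -5 -5 -5 -5 -6 -6 -6 -6 -6 -6 -6]
 [-5 -5 -5 -5 -5 -5 -5 -7 -6 -6 -6 -6 -7 -6]
 [-5 -5  0  2  2  2  2  2  1  1  0  0  0 -5]
 [-5 -5  2  2  2  2  2  2  2  2  2  0 -1 -5]
 [-5 -5  2  2  2  2  2  1  2  2  2  2  2 -7]
 [-5 -5  2  2  2  2  1  1  2  2  2  3  2 -7]
 [-6 -5  2  2  2  2 -1 -2  2  2  2  2  2 -6]
 [-5 -5  2  2  2  2 -1  0  2  4  2  2  2 -6]
 [-5 -5  2  2  2  2 -2  0  2  2  2  2  2 -6]
 [-5 -5  2  2  2  2 -1  0  3  2  2  2  2 -5]
 [-5 -5  2  2  2  2  2  1  2  2  2  2  2 -6]
 [-5 -4  2  2  2  2  2  2  2  2  2  2  0 -5]
 [-5 -3 -3  2  2  2  2  2  2  2  2 -2  1 -6]
 [-5 -3  0  0  2  2  0  2  2  2  2  0 -1 -6]
 [-5 -5 -5 -5 -4 -5 -6 -6 -6 -7 -6 -7 -5 -5]
 [-5 -5 -5 -5 -5 -5 -6 -7 -6 -6 -6 -6 -6 -6]
 [-5 -5 -5 -5 -5 -5 -6 -6 -5 -7 -7 -7 -6 -5]]
[[130 130 130 129 131 128 128 127 127 128 127]
 [131 130 129 129 129 129 128 127 129 129 127]
 [130 130 131 129 127 121 125 126 128 128 127]
 [130 131 131 129 113 103 121 123 126 129 127]
 [132 130 130 122  92 111 12
[... 4476 characters left out ...]
29 130 130 130 130 133 129 100  87  86  87  87  93 124 133 135 132
  133 133 133 135 133 132]
 [129 129 128 129 130 131 131 131 124 122 123 122 124 127 131 132 134 134
  133 132 132 134 131 133]
 [128 128 128 129 131 131 131 130 129 129 131 130 132 135 134 133 134 134
  135 134 133 134 132 132]
 [128 128 128 131 131 130 131 130 130 128 129 132 132 134 133 134 133 133
  134 132 133 134 132 133]
 [129 129 130 130 130 131 132 130 129 128 129 130 132 134 132 132 135 135
  133 133 134 134 133 133]
 [128 130 130 129 130 131 132 130 129 128 129 131 132 134 134 132 136 135
  135 133 134 135 133 134]
 [129 130 129 130 131 131 132 131 128 129 131 130 131 133 135 133 133 135
  135 133 134 136 133 134]]
```

```bash
python3 - <<'E'
from h import *
T=dict(np.load("top0.npz"));im=T["img"]
lab=cv2.cvtColor(im,cv2.COLOR_RGB2LAB).astype(int); q=cv2.GaussianBlur((lab[...,2]-lab[...,1]).astype(np.float32),(3,3),0)
m=np.zeros(q.shape,np.uint8); m[175:245,155:222]=(q[175:245,155:222]>-1.5)
m=cv2.morphologyEx(m,cv2.MORPH_CLOSE,np.ones((9,9)))
ct=max(cv2.findContours(m,0,1)[0],key=cv2.contourArea)[:,0]
W=np.array([plane(T,p,5)[:2] for p in ct]).astype(np.float32); print("plate",cv2.minAreaRect(W))
Q=np.array([plane(T,p,5)[:2] for p in [(168.5,229),(204,229.4),(206,191.4)]])
a,R,t,res=rigid(C,Q); print("cover",a,t,res)
for z in (39,): print("bar ends z39",[plane(T,p,z)[:2].round(1).tolist() for p in [(186,200.5),(185.2,209),(184.6,217)]])
E
```

```text
plate ((567.8174438476562, 182.08901977539062), (131.17398071289062, 140.84896850585938), 89.80503845214844)
cover -0.25577595656840496 [567.52203055 182.812893  ] [0.64769677 0.4567094  0.55193502]
bar ends z39 [[590.8, 180.1], [565.6, 181.2], [542.0, 181.9]]
```

The fixture is at (536.5, -149.9) with yaw 19.4°. The keeper is at about 1.03 rad, with the knob 62 mm from the hinge, as it should be. The cover is centred at (567.5, 182.3) with yaw about -0.4°, measured at 131 x 141 mm. I'll push the knob with closed fingers, turning the tool along with the bar.

```bash
cat > rel.py <<'E'
# usage: rel.py "x y z yaw" "x y z yaw" ... : first = commanded pose, others = targets (tool straight down); prints shift cm, rz rad
import sys, numpy as np
P=[np.array(list(map(float,a.split()))) for a in sys.argv[1:]]; c=P[0]; y=np.radians(c[3])
X=np.array([np.cos(y),np.sin(y),0]);Y=np.array([np.sin(y),-np.cos(y),0])
for p in P[1:]:
    d=(p-c)[:3]/10; print(round(d@X,2),round(d@Y,2),round(-d[2],2),0,0,round(-np.radians(p[3]-c[3]),3))
E
python3 rel.py "165.7 -576.7 193.5 16.03" "604 -148 193.5 50" "604 -148 90 50"
```

```text
53.96 -29.1 -0.0 0 0 -0.593
53.96 -29.1 10.35 0 0 -0.593
```

```bash
python3 -m handwheel '{"series": [[[5.4,-2.9,0,0,0,-0.06,0],[10.8,-5.8,0,0,0,-0.12,0],[16.2,-8.7,0,0,0,-0.18,0],[21.6,-11.6,0,0,0,-0.24,0],[27,-14.5,0,0,0,-0.3,0],[32.4,-17.4,0,0,0,-0.36,0],[37.8,-20.3,0,0,0,-0.42,0],[43.2,-23.2,0,0,0,-0.48,0],[48.6,-26.1,0,0,0,-0.54,0],[54,-29.1,0,0,0,-0.593,0],[54,-29.1,5,0,0,-0.593,0],[54,-29.1,10.35,0,0,-0.593,0]]]}'; python3 - <<'E'
from bench import status, eyes
import cv2,numpy as np
v=[]
for n,(x,y) in (("top",(200,130)),("side",(190,110))):
    s=eyes.snapshot(n); v.append(cv2.resize(s["img"][y:y+130,x:x+170,::-1],(400,306),interpolation=3))
cv2.imwrite("pics/hov1.png",np.hstack(v)); s=status.sense(); print(s["tool_pos"],s["tcp_rot"],s["joint_pos"])
E
```

```text
time: 1.6
tool_pos: [605.5, -146.9, 89.2]
tcp_rot: [179.9, -0.0, 50.1]
ft_force: [0.7, -0.6, -1.3]
finger_gap: -0.2
grip_force: 0.0
[ 598.7159449  -145.5780749    81.70215089] [-179.26453225    0.29184581   50.04579069] [-1.84317022e+01  1.51159930e+01  8.85020585e+01 -1.70420589e-03
  7.71732003e+01  2.15247701e+01]
```

View pics/hov1.png

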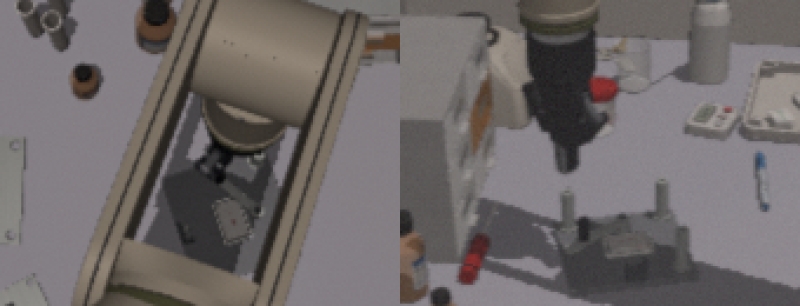

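The picture shows the closed fingers at hover: tip near (566,170) in the composite's side half, next to post 3, with the knob clear to its left. The arm is still settling from the fast move, so I'll hold and read the pose before going down.

```bash
python3 -m handwheel '{"series": [[[0,0,0,0,0,0,0],[0,0,0,0,0,0,0],[0,0,0,0,0,0,0],[0,0,0,0,0,0,0]]]}'; python3 rel.py "604 -148 90 50" "604 -148 38 50"
```

```text
time: 2.2
tool_pos: [605.1, -148.3, 91.5]
tcp_rot: [179.9, -0.0, 50.0]
ft_force: [-0.7, 0.5, 0.0]
finger_gap: 0.0
grip_force: 0.0
0.0 0.0 5.2 0 0 -0.0
```

```bash
python3 -m handwheel '{"series": [[[0,0,1.5,0,0,0,0],[0,0,3,0,0,0,0],[0,0,4.2,0,0,0,0],[0,0,5.0,0,0,0,0],[0,0,5.0,0,0,0,0],[0,0,5.0,0,0,0,0],[0,0,5.0,0,0,0,0]]]}'; python3 - <<'E'
import numpy as np,subprocess
h=np.array([542.5,-181.8]); pts=[]
for th in np.linspace(50.2,109.4,11):
    off=26 if th<51 else 21.5
    a=np.radians(th); p=h+65*np.array([np.cos(a),np.sin(a)])+off*np.array([np.sin(a),-np.cos(a)])
    pts.append(f"{p[0]:.1f} {p[1]:.1f} 40 {th:.1f}")
print(pts)
subprocess.run(["python3","rel.py","604 -148 40 50"]+pts)
E
```

```text
time: 3.08
tool_pos: [605.0, -148.0, 40.8]
tcp_rot: [179.9, -0.0, 50.0]
ft_force: [-0.1, 0.7, 0.5]
finger_gap: 0.2
grip_force: 0.0
-0.03 0.04 -0.0 0 0 -0.003
0.15 -1.09 -0.0 0 0 -0.106
0.26 -1.79 -0.0 0 0 -0.209
0.3 -2.5 -0.0 0 0 -0.314
0.27 -3.21 -0.0 0 0 -0.417
0.17 -3.9 -0.0 0 0 -0.52
-0.01 -4.59 -0.0 0 0 -0.623
-0.26 -5.25 -0.0 0 0 -0.726
-0.56 -5.88 -0.0 0 0 -0.831
-0.95 -6.48 -0.0 0 0 -0.934
-1.38 -7.04 -0.0 0 0 -1.037
['604.1 -148.5 40 50.2', '596.6 -139.8 40 56.1', '592.0 -134.5 40 62.0', '586.8 -129.6 40 68.0', '581.2 -125.3 40 73.9', '575.2 -121.6 40 79.8', '568.8 -118.6 40 85.7', '562.1 -116.2 40 91.6', '555.3 -114.5 40 97.6', '548.3 -113.6 40 103.5', '541.2 -113.3 40 109.4']
```

```bash
python3 -m handwheel '{"series": [[[0.1,-0.6,0,0,0,-0.05,0],[0.15,-1.1,0,0,0,-0.106,0],[0.26,-1.8,0,0,0,-0.21,0],[0.3,-2.5,0,0,0,-0.314,0],[0.27,-3.2,0,0,0,-0.417,0],[0.17,-3.9,0,0,0,-0.52,0],[0,-4.6,0,0,0,-0.623,0],[-0.26,-5.25,0,0,0,-0.726,0],[-0.56,-5.9,0,0,0,-0.83,0],[-0.95,-6.5,0,0,0,-0.934,0],[-0.95,-6.5,0,0,0,-0.934,0]]]}';python3 -c "
from bench import eyes;import cv2;s=eyes.snapshot('side');cv2.imwrite('pics/push.png',cv2.resize(s['img'][170:245,230:340,::-1],(770,525),interpolation=3))"
```

```text
time: 4.45
tool_pos: [548.6, -113.4, 40.5]
tcp_rot: [180.0, 0.0, 103.5]
ft_force: [0.2, -0.7, 0.5]
finger_gap: 0.2
grip_force: 0.0
```

View pics/push.png

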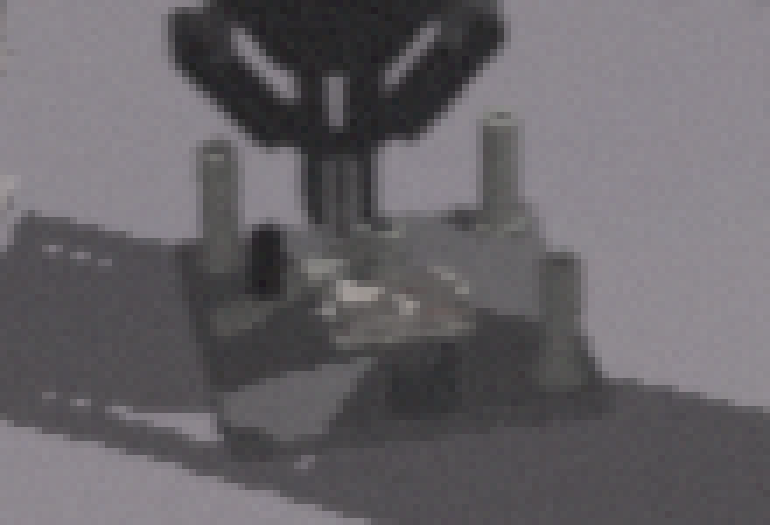

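```bash
python3 - <<'E'
from h import *
from bench import status
S=dict(np.load("side0.npz"))
st=status.sense(); print(st["tool_pos"],st["tcp_rot"],st["joint_pos"].round(2),st["qd"].round(2))
for p in (st["tool_pos"],[582,-134,60],[582,-134,31],[464,-119,66],[609,-181,66],[521.9,-123.3,60],[548,-113,100]):
    c=S["mtx"]@(S["R"]@np.array(p)+S["t"]); uv=c[:2]/c[2]; print(np.round(p),uv.round(1),"in pic",((uv-[230,170])*7).round())
E
```

```text
[ 548.82953235 -113.4408925    40.53117445] [1.79950010e+02 2.68376805e-02 1.03390489e+02] [-16.92   8.6  100.57   0.    70.77 -30.31] [-0.1   0.55 -0.55  0.06 -0.23  0.71]
[ 549. -113.   41.] [278.9 213.1] in pic [342. 302.]
[ 582 -134   60] [267.9 202.1] in pic [266. 225.]
[ 582 -134   31] [268.2 210.7] in pic [267. 285.]
[ 464 -119   66] [310.5 206.6] in pic [564. 256.]
[ 609 -181   66] [261.2 190.2] in pic [218. 142.]
[ 522. -123.   60.] [289.2 205.9] in pic [415. 251.]
[ 548 -113  100] [278.9 195. ] in pic [342. 175.]
```

The knob (268,205 px) has not moved, and the black fingertip ends about 10 px higher than the TCP should project. I'll look again with more contrast and the projected TCP marked.

```bash
python3 - <<'E'
from h import *
from bench import eyes,status
tp=status.sense()["tool_pos"];v=[]
for n,(x,y) in (("top",(255,165)),("side",(230,150))):
    s=eyes.snapshot(n); np.savez(n+"1.npz",**s)
    c=s["mtx"]@(s["R"]@tp+s["t"]); uv=c[:2]/c[2]; print(n,uv)
    g=cv2.resize(s["img"][y:y+95,x:x+95,::-1],(400,400),interpolation=3); g=np.clip(255*(g/255.)**0.5*1.1,0,255).astype(np.uint8)
    q=((uv-[x,y]+.5)*400/95).astype(int); cv2.drawMarker(g,tuple(int(i) for i in q),(0,0,255),0,12,1); v.append(g)
cv2.imwrite("pics/look2.png",np.hstack(v))
E
```

```text
top [285.86993578 216.23627034]
side [278.91704901 213.1406792 ]
```

View pics/look2.png

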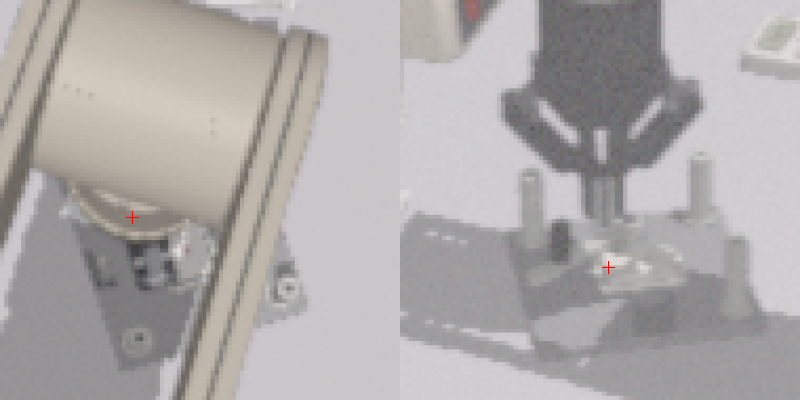

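```bash
python3 - <<'E'
from h import *
T=dict(np.load("top0.npz"));S=dict(np.load("side0.npz"))
tp=np.array([165.6,-576.1,192.5]); a=np.radians(16)
X=np.array([np.cos(a),np.sin(a),0]);Y=np.array([np.sin(a),-np.cos(a),0])
v=[]
for c,(x,y,w) in ((T,(460,350,70)),(S,(390,30,70))):
    g=cv2.resize(c["img"][y:y+w,x:x+w,::-1],(400,400),interpolation=3);g=np.clip(255*(g/255.)**0.5*1.1,0,255).astype(np.uint8)
    for dy in (-50,0,50):
      for dz,col in ((0,(0,0,255)),(13,(0,255,0)),(45,(255,0,0))):
        k=c["mtx"]@(c["R"]@(tp+dy*Y+[0,0,dz])+c["t"]); uv=k[:2]/k[2]; q=((uv-[x,y]+.5)*400/w).astype(int); cv2.drawMarker(g,tuple(int(i) for i in q),col,0,12,1)
    v.append(g)
cv2.imwrite("pics/start.png",np.hstack(v))
E
```

```text
(no output)
```

View pics/start.png

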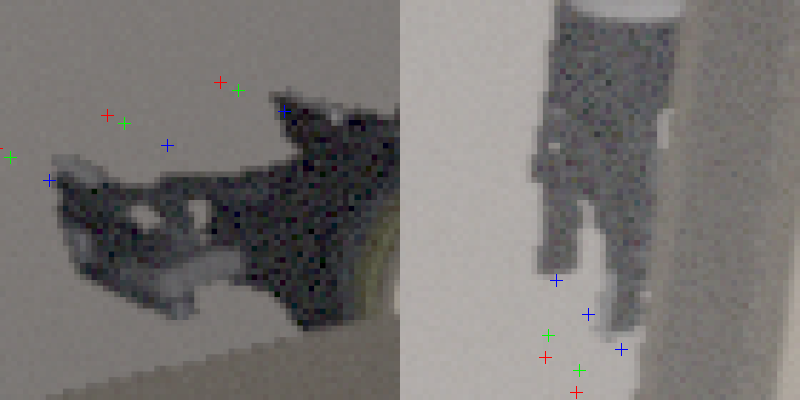

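With the fingers open, the start views place the fingertips (composite (60,165) and (270,95), and side (555,272) and (620,335)) on the blue marks, about 45 mm above the reported TCP. 13 mm of that is the swing back when open. So the real fingertips are about 32 mm short of the reported TCP. That is why the closed fingers passed over the knob (z = 60) without touching it. The horizontal position agrees. I'll go back, come down with this correction, and check.

```bash
python3 rel.py "548.7 -113.4 40.5 103.5" "548.7 -113.4 65 103.5" "604 -148 65 50.2" "604 -148 10 50.2"
```

```text
0.0 0.0 -2.45 0 0 -0.0
-4.66 4.57 -2.45 0 0 0.93
-4.66 4.57 3.05 0 0 0.93
```

```bash
python3 -m handwheel '{"series": [[[0,0,-2.5,0,0,0,0],[-0.8,0.8,-2.5,0,0,0.16,0],[-1.6,1.6,-2.5,0,0,0.32,0],[-2.4,2.4,-2.5,0,0,0.48,0],[-3.2,3.1,-2.5,0,0,0.64,0],[-4,3.9,-2.5,0,0,0.8,0],[-4.66,4.57,-2.5,0,0,0.93,0],[-4.66,4.57,-2.5,0,0,0.93,0],[-4.66,4.57,-1,0,0,0.93,0],[-4.66,4.57,0.5,0,0,0.93,0],[-4.66,4.57,0.5,0,0,0.93,0]]]}' && python3 -m handwheel '{"series": [[[0,0,0.9,0,0,0,0],[0,0,1.7,0,0,0,0],[0,0,2.4,0,0,0,0],[0,0,2.4,0,0,0,0],[0,0,2.4,0,0,0,0]]]}'; python3 - <<'E'
from h import *
from bench import eyes,status
st=status.sense(); tp=st["tool_pos"]; print(tp,st["tcp_rot"],st["ft_force"]);v=[]
for n,(x,y) in (("top",(260,170)),("side",(240,150))):
    s=eyes.snapshot(n); np.savez(n+"1.npz",**s)
    g=cv2.resize(s["img"][y:y+80,x:x+80,::-1],(400,400),interpolation=3); g=np.clip(255*(g/255.)**0.5*1.1,0,255).astype(np.uint8)
    for dz in (32,40):
        c=s["mtx"]@(s["R"]@(tp+[0,0,dz])+s["t"]); uv=c[:2]/c[2]
        q=((uv-[x,y]+.5)*5).astype(int); cv2.drawMarker(g,tuple(int(i) for i in q),(0,0,255),0,10,1)
    v.append(g)
cv2.imwrite("pics/look3.png",np.hstack(v))
E
```

```text
time: 5.98
tool_pos: [601.5, -147.1, 32.0]
tcp_rot: [-179.7, 0.1, 50.3]
ft_force: [0.1, 0.0, 0.2]
finger_gap: -0.2
grip_force: 0.0
time: 6.6
tool_pos: [603.9, -148.0, 11.2]
tcp_rot: [180.0, -0.0, 50.2]
ft_force: [-0.4, -0.4, 0.3]
finger_gap: -0.2
grip_force: 0.0
[ 603.94963536 -148.01186574   11.19301375] [ 1.79987232e+02 -7.46051956e-03  5.02385382e+01] [-0.42858335 -0.37352375  0.30026216]
```

View pics/look3.png

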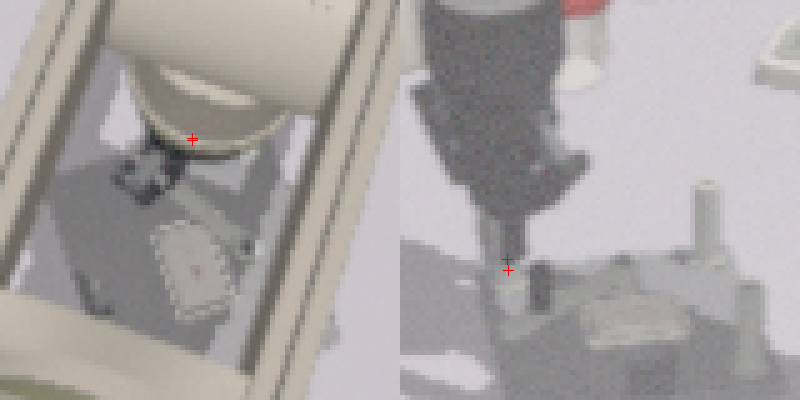

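The side half shows the fingertip at (512,262), just to the right of post 3 and beside the knob at (540,285), and overlapping the knob in height. I'll go 6 mm lower and push along the arc.

```bash
python3 -m handwheel '{"series": [[[0,0,0.6,0,0,0,0],[0.15,-1.1,0.6,0,0,-0.106,0],[0.26,-1.8,0.6,0,0,-0.21,0],[0.3,-2.5,0.6,0,0,-0.314,0],[0.27,-3.2,0.6,0,0,-0.417,0],[0.17,-3.9,0.6,0,0,-0.52,0],[0,-4.6,0.6,0,0,-0.623,0],[-0.26,-5.25,0.6,0,0,-0.726,0],[-0.56,-5.9,0.6,0,0,-0.83,0],[-0.95,-6.5,0.6,0,0,-0.934,0],[-0.95,-6.5,0.6,0,0,-0.934,0]]]}';python3 - <<'E'
from h import *
from bench import eyes
s=eyes.snapshot("side"); g=s["img"]; gr=cv2.cvtColor(g,cv2.COLOR_RGB2GRAY); np.savez("side2.npz",**s)
print(gr[196:216:2,256:304:2])
E
```

```text
time: 8.07
tool_pos: [547.4, -113.6, 4.8]
tcp_rot: [-180.0, -0.0, 103.7]
ft_force: [0.1, 0.1, 0.1]
finger_gap: 0.1
grip_force: 0.0
[[137 114  80  49  40  36  41  43  54  36  46 104  47  42  39  33  43  44
   42  86 134 110  86  94]
 [139 115  81  84  53  41  41  41  37  34  40  88  49  36  43  37  36  34
   82 130 138 116  87  96]
 [138 116  84  83 108  78  43  41  42  36  45  46  37  33  42  51  48  56
  105  92  73  79  84  93]
 [138 120  82  83 113 133  76  60  72  45  43  42  40  35  50 104  92  96
  101  92  72 100  88 109]
 [ 97  85  80  82  76  98  96  96  94  51  53  64  71  47  69  96  94  98
  100  99  98  99  97 101]
 [ 60  69  81  87  75  62  63  70  83  49  59  68  68  49  51  46  61  97
   97 103  98 100 100 102]
 [ 62  62  82  83  64  61  57  59  57  43  57  68  68  52  38  39  39  91
  118 104 103 102 102 100]
 [ 65  61  57  61  58  60  76  79  68  48  54  67  74  52  43  30  40  88
   88  89 116 100 101 101]
 [ 70  57  61  60  60  59  61  61  81  76  58  70  77  87  57  39  43  90
   90  92 100 100  99  98]
 [ 73  60  60  60  60  57  55  59  60  65  83  76  72  99  69  32  36  87
   91  97  88  74  71  95]]
```

The knob has moved with the fingers to column 286 (shut is about 289). Now the last bit, over the catch.

```bash
python3 rel.py "547.5 -113.5 5 103.5" "541.2 -113.3 5 109.4" "539.3 -114 5 109.4"; python3 -m handwheel '{"series": [[[0.08,-0.3,0,0,0,-0.05,0],[0.16,-0.6,0,0,0,-0.1,0],[0.16,-0.6,0,0,0,-0.1,0],[0.12,-0.8,0,0,0,-0.1,0],[0.12,-0.8,0,0,0,-0.1,0],[0.12,-0.8,0,0,0,-0.1,0]]]}'; python3 - <<'E'
from h import *
from bench import eyes
s=eyes.snapshot("side"); gr=cv2.cvtColor(s["img"],cv2.COLOR_RGB2GRAY)
print(gr[202:216:2,274:300])
E
```

```text
0.17 -0.61 -0.0 0 0 -0.103
0.14 -0.81 -0.0 0 0 -0.103
time: 8.88
tool_pos: [540.0, -114.3, 5.1]
tcp_rot: [180.0, 0.0, 109.4]
ft_force: [3.1, 1.1, -1.2]
finger_gap: -0.1
grip_force: 1.7
[[ 58  51  37  36  35  37  39  44  36  39  37  43  43  63  88  99 100  97
   98  95  91  82  65  82 101  98]
 [ 94  88  65  43  43  50  65  65  58  66  68  50  51  67  83  95  96  99
   98  98  98  98  99  98  98  99]
 [ 91  85  63  43  40  53  72  72  57  73  73  53  42  44  39  45  58  80
   96  98 100 101  99  99 102 100]
 [ 58  53  44  36  43  57  72  73  61  68  74  52  41  39  36  35  39  75
  106 112 107 104  99  99  99 102]
 [ 66  63  58  47  43  54  70  70  58  74  74  58  43  35  38  37  39  68
   89  91  89 104 111 107 103 102]
 [ 68  75  85  73  50  55  73  79  66  71  80  68  48  39  39  35  38  71
   89  93  92  88  91  96  96  98]
 [ 61  63  78  84  73  79  81  81  65  77  88  85  66  43  36  38  43  70
   92  98  94  90  86  82  69  63]]
```

```bash
python3 -m handwheel '{"series": [[[0,-0.2,0,0,0,0,0],[0,-0.4,0,0,0,0,0],[0,-0.4,0,0,0,0,0]]]}'; python3 -m handwheel '{"series": [[[0,-0.1,0,0,0,0,0],[0,-0.2,0,0,0,0,0],[0,-0.2,0,0,0,0,0]]]}'; python3 - <<'E'
from h import *
from bench import eyes
s=eyes.snapshot("side"); gr=cv2.cvtColor(s["img"],cv2.COLOR_RGB2GRAY)
print(gr[202:216:2,274:300])
E
```

```text
time: 9.3
tool_pos: [539.4, -114.7, 5.6]
tcp_rot: [179.6, 0.1, 109.5]
ft_force: [18.5, 7.6, -10.0]
finger_gap: 0.1
grip_force: 9.4
time: 9.68
tool_pos: [539.1, -114.9, 5.9]
tcp_rot: [179.4, 0.1, 109.5]
ft_force: [26.1, 8.8, -15.5]
finger_gap: 0.2
grip_force: 13.2
[[ 67  68  63  40  43  41  42  42  41  43  49  45  39  53  76  97  97  97
   97  97  94  82  71  79  99  95]
 [100  93  77  48  40  35  60  74  66  57  74  64  51  66  83  95  95  97
   99  97 100 101 100  97  97  97]
 [ 70  80  80  54  33  42  60  75  67  57  76  70  51  42  40  43  55  74
   96  97  97 101 101  98 102 101]
 [ 61  60  53  47  41  43  59  75  70  64  79  76  47  41  40  38  38  63
   97 110 107 101 101  99 101 101]
 [ 78  61  68  59  44  43  63  78  69  63  81  72  48  40  35  37  39  60
   81  87  89 106 115 103 101  99]
 [ 63  73  91  91  63  50  63  80  74  64  82  81  58  40  33  37  38  59
   80  91  90  85  79  79  83  95]
 [ 63  63  78  83  78  87  85  81  75  70  82  81  67  45  32  36  34  56
   82  95  95  90  88  82  65  61]]
```

The force rose to 27 N with no travel, far above the catch's few N, so the bar is against its stop. I'll back off, lift clear, and verify in both views.

```bash
python3 -m handwheel '{"series": [[[0,0.4,0,0,0,0,0],[0,1.4,0,0,0,0,0],[0,1.8,-2,0,0,0,0],[0,1.8,-6,0,0,0,0],[0,1.8,-11,0,0,0,0.5],[0,1.8,-16,0,0,0,1],[0,1.8,-16,0,0,0,1]]]}'; python3 rel.py "556 -108 166 109.4" "567.5 182 166 0"
```

```text
time: 10.6
tool_pos: [554.1, -111.7, 170.9]
tcp_rot: [179.6, 0.3, 109.5]
ft_force: [0.6, -1.3, 0.0]
finger_gap: 54.4
grip_force: 0.0
26.97 10.72 -0.0 0 0 1.909
```

```bash
python3 -m handwheel '{"series": [[[2.2,0.9,0,0,0,0.16,1],[4.5,1.8,0,0,0,0.32,1],[6.7,2.7,0,0,0,0.48,1],[9,3.6,0,0,0,0.64,1],[11.2,4.5,0,0,0,0.8,1],[13.5,5.4,0,0,0,0.96,1],[15.7,6.3,0,0,0,1.12,1],[18,7.1,0,0,0,1.28,1],[20.2,8,0,0,0,1.44,1],[22.5,8.9,0,0,0,1.6,1],[24.7,9.8,0,0,0,1.76,1],[27,10.7,0,0,0,1.909,1]]]}' && python3 -m handwheel '{"series": [[[0,0,0,0,0,0,1],[0,0,0,0,0,0,1],[0,0,0,0,0,0,1]]]}'; python3 - <<'E'
from h import *
from bench import eyes
v=[]
for n,(x,y) in (("top",(260,170)),("side",(240,160))):
    s=eyes.snapshot(n); np.savez(n+"3.npz",**s)
    g=cv2.resize(s["img"][y:y+80,x:x+80,::-1],(400,400),interpolation=3); v.append(np.clip(255*(g/255.)**0.6*1.1,0,255).astype(np.uint8))
cv2.imwrite("pics/shut.png",np.hstack(v))
E
```

```text
time: 12.1
tool_pos: [561.1, 180.1, 163.6]
tcp_rot: [179.9, 0.1, -0.2]
ft_force: [0.8, 0.1, 0.4]
finger_gap: 85.2
grip_force: 0.0
time: 12.48
tool_pos: [561.7, 178.8, 164.7]
tcp_rot: [180.0, 0.0, 0.1]
ft_force: [-0.6, 0.2, -0.0]
finger_gap: 85.5
grip_force: 0.0
```

View pics/shut.png

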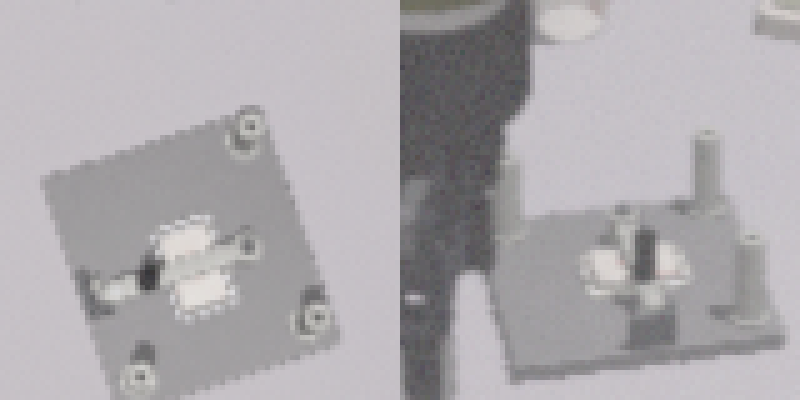

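The keeper is shut. In the top half the bar runs from its hinge at (247,247) to its tip at (100,290) inside the catch, parallel to the slab's edge, and the mailer at (195,265) is still in its nest under it. I'll centre the tool over the cover and go down with open fingers, in small steps towards the plate. The first touch will give the true finger height.

```bash
python3 - <<'E'
from h import *
T=dict(np.load("top3.npz")); f=lambda u,v:(260+(u-2)/5,170+(v-2)/5)
h=plane(T,f(247,247),31);b=plane(T,f(150,276),31);print(h,b,np.degrees(np.arctan2(*(b-h)[[1,0]])))
E
python3 -m handwheel '{"series": [[[0.55,-0.32,3,0,0,0,1],[0.55,-0.32,6,0,0,0,1],[0.55,-0.32,9,0,0,0,1],[0.55,-0.32,12,0,0,0,1],[0.55,-0.32,14,0,0,0,1],[0.55,-0.32,16,0,0,0,1],[0.55,-0.32,17,0,0,0,1],[0.55,-0.32,17.5,0,0,0,1],[0.55,-0.32,17.5,0,0,0,1],[0.55,-0.32,17.5,0,0,0,1]]]}'
```

```text
[ 542.97136117 -181.87840378   31.        ] [ 524.88938286 -124.95897143   31.        ] 107.62384068035551
time: 13.82
tool_pos: [568.1, 183.2, -9.1]
tcp_rot: [-180.0, -0.1, 0.1]
ft_force: [0.1, -0.5, 0.3]
finger_gap: 85.4
grip_force: 0.0
```

```bash
python3 -m handwheel '{"series": [[[0,0,0.5,0,0,0,1],[0,0,1,0,0,0,1],[0,0,1.4,0,0,0,1],[0,0,1.4,0,0,0,1]]]}' && python3 -m handwheel '{"series": [[[0,0,0.3,0,0,0,1],[0,0,0.6,0,0,0,1],[0,0,0.6,0,0,0,1]]]}'
```

```text
time: 14.32
tool_pos: [566.7, 182.9, -24.7]
tcp_rot: [180.0, 0.1, 0.1]
ft_force: [0.3, 0.6, -0.5]
finger_gap: 85.3
grip_force: 0.0
time: 14.7
tool_pos: [567.0, 182.9, -30.4]
tcp_rot: [180.0, 0.0, 0.1]
ft_force: [-1.2, 0.3, 0.3]
finger_gap: 85.7
grip_force: 0.0
```

```bash
for i in 1 2 ; do python3 -m handwheel '{"series": [[[0,0,0.3,0,0,0,1],[0,0,0.3,0,0,0,1]]]}' | grep -E "pos|force|time"; done
```

```text
time: 14.95
tool_pos: [567.1, 182.9, -33.3]
ft_force: [0.2, -0.8, 0.5]
grip_force: 0.0
time: 15.2
tool_pos: [567.1, 182.9, -36.4]
ft_force: [-0.1, 0.4, 0.4]
grip_force: 0.0
```

```bash
python3 -m handwheel '{"series": [[[0,0,0.3,0,0,0,1],[0,0,0.3,0,0,0,1]]]}'
```

```text
time: 15.45
tool_pos: [567.0, 182.9, -39.4]
tcp_rot: [180.0, 0.0, 0.1]
ft_force: [0.2, -0.8, 0.2]
finger_gap: 85.1
grip_force: 0.0
```

```bash
python3 -m handwheel '{"series": [[[0,0,0.2,0,0,0,1],[0,0,0.2,0,0,0,1]]]}'
```

```text
time: 15.7
tool_pos: [567.2, 183.0, -41.2]
tcp_rot: [180.0, 0.0, 0.1]
ft_force: [-0.5, -0.3, -0.3]
finger_gap: 85.1
grip_force: 0.0
```

```bash
python3 -m handwheel '{"series": [[[0,0,0.2,0,0,0,1],[0,0,0.2,0,0,0,1]]]}'
```

```text
time: 15.95
tool_pos: [567.2, 183.0, -43.2]
tcp_rot: [180.0, 0.0, 0.1]
ft_force: [1.6, 0.4, -1.2]
finger_gap: 85.1
grip_force: 0.0
```

```bash
python3 -m handwheel '{"series": [[[0,0,0.2,0,0,0,1],[0,0,0.2,0,0,0,1]]]}'
```

```text
time: 16.2
tool_pos: [567.2, 182.9, -45.2]
tcp_rot: [180.0, 0.0, 0.1]
ft_force: [-0.6, 0.4, -0.1]
finger_gap: 85.0
grip_force: 0.0
```

```bash
python3 -m handwheel '{"series": [[[0,0,0.2,0,0,0,1],[0,0,0.2,0,0,0,1]]]}'
```

```text
time: 16.45
tool_pos: [567.6, 183.1, -45.9]
tcp_rot: [180.0, -0.0, 0.1]
ft_force: [-4.2, -2.4, 10.2]
finger_gap: 85.6
grip_force: 4.9
```

The fingertips touched the plate at a reported z of -45.5, so the closed tips are about 37.5 mm above the reported TCP. I'll raise 19 mm, which puts the pads at about the 29 mm gripping height, and close.

```bash
python3 -m handwheel '{"series": [[[0,0,-0.9,0,0,0,1],[0,0,-1.9,0,0,0,1],[0,0,-1.9,0,0,0,1],[0,0,-1.9,0,0,0,0.5],[0,0,-1.9,0,0,0,0.1],[0,0,-1.9,0,0,0,0],[0,0,-1.9,0,0,0,0],[0,0,-1.9,0,0,0,0],[0,0,-1.9,0,0,0,0],[0,0,-1.9,0,0,0,0]]]}' 80
```

```text
time: 17.7
tool_pos: [567.3, 183.0, -28.1]
tcp_rot: [-180.0, -0.0, 0.1]
ft_force: [1.1, 0.6, -0.6]
finger_gap: 15.2
grip_force: 78.3
```

```bash
python3 -m handwheel '{"series": [[[0,0,-0.5,0,0,0,0],[0,0,-1.5,0,0,0,0],[0,0,-3,0,0,0,0],[0,0,-4.5,0,0,0,0],[0,0,-6.5,0,0,0,0],[0,0,-8.5,0,0,0,0],[0,0,-10.5,0,0,0,0],[0,0,-12,0,0,0,0],[0,0,-13,0,0,0,0],[0,0,-13,0,0,0,0],[0,0,-13,0,0,0,0]]]}'; python3 rel.py "567.3 183 102 0.1" "536.5 -150 102 20.1"; python3 - <<'E'
from h import *
from bench import eyes
s=eyes.snapshot("top");np.savez("top4.npz",**s); s=eyes.snapshot("side");np.savez("side4.npz",**s)
E
```

```text
time: 19.08
tool_pos: [566.7, 182.8, 101.1]
tcp_rot: [180.0, 0.1, 0.1]
ft_force: [0.1, -0.4, -3.6]
finger_gap: 14.7
grip_force: 78.0
-3.14 33.29 -0.0 0 0 -0.349
```

```bash
python3 -m handwheel '{"series": [[[-0.1,1.5,0,0,0,-0.02,0],[-0.4,4.5,0,0,0,-0.05,0],[-0.8,8.5,0,0,0,-0.09,0],[-1.2,12.5,0,0,0,-0.13,0],[-1.6,16.5,0,0,0,-0.17,0],[-2,20.5,0,0,0,-0.21,0],[-2.4,24.5,0,0,0,-0.25,0],[-2.8,28.5,0,0,0,-0.29,0],[-3,31.3,0,0,0,-0.32,0],[-3.1,32.7,0,0,0,-0.339,0],[-3.1,33.3,0,0,0,-0.339,0],[-3.1,33.3,0,0,0,-0.339,0]]]}'; python3 -m handwheel '{"series": [[[0,0,0,0,0,0,0],[0,0,0,0,0,0,0]]]}'; python3 - <<'E'
from h import *
from bench import eyes,status
print(status.sense()["tool_pos"])
for n in("top","side"):
    s=eyes.snapshot(n);np.savez(n+"5.npz",**s)
E
```

```text
time: 20.68
tool_pos: [536.7, -150.0, 101.6]
tcp_rot: [-180.0, 0.0, 19.5]
ft_force: [-0.1, 0.1, -1.8]
finger_gap: 14.8
grip_force: 78.2
time: 20.92
tool_pos: [537.0, -149.4, 102.0]
tcp_rot: [-180.0, -0.0, 19.6]
ft_force: [0.3, 0.5, -2.6]
finger_gap: 15.0
grip_force: 78.2
[ 537.02052325 -149.37028027  101.966351  ]
```

```bash
python3 -m handwheel '{"series": [[[0,0,1,0,0,0,0],[0,0,2,0,0,0,0],[0,0,3,0,0,0,0],[0,0,4,0,0,0,0],[0,0,4.6,0,0,0,0],[0,0,4.8,0,0,0,0],[0,0,4.8,0,0,0,0],[0,0,4.8,0,0,0,0]]]}'; python3 - <<'E'
from h import *
from bench import eyes,status
tp=status.sense()["tool_pos"]; zu=tp[2]+28; print(tp,"underside",zu); a=np.radians(19.42);R=np.array([[np.cos(a),-np.sin(a)],[np.sin(a),np.cos(a)]])
v=[]
for n,(x,y) in (("top",(250,160)),("side",(240,145))):
    s=eyes.snapshot(n);np.savez(n+"6.npz",**s)
    g=cv2.resize(s["img"][y:y+80,x:x+80,::-1],(400,400),interpolation=3); g=np.clip(255*(g/255.)**0.5*1.1,0,255).astype(np.uint8)
    for p in C:
        for z,col in((zu+5,(0,0,255)),(66,(0,255,0))):
            w=np.append(R@p+[536.5,-149.9],z); c=s["mtx"]@(s["R"]@w+s["t"]); uv=c[:2]/c[2]; q=((uv-[x,y]+.5)*5); print(n,p,z.__round__(1),q.round(1))
            q=tuple(int(i) for i in q)
            if 0<=q[0]<400: cv2.drawMarker(g,q,col,1,7,1)
    v.append(g)
cv2.imwrite("pics/final.png",np.hstack(v))
E
```

```text
time: 22.02
tool_pos: [537.3, -150.2, 54.5]
tcp_rot: [180.0, -0.0, 19.5]
ft_force: [-0.5, 0.2, -3.0]
finger_gap: 14.3
grip_force: 78.2
[ 537.28026499 -150.2057397    54.4832691 ] underside 82.48326910089004
top [-58.  53.] 87.5 [192.6 424.6]
top [-58.  53.] 66 [191.4 426.7]
top [-58. -53.] 87.5 [372.9 364. ]
top [-58. -53.] 66 [368.2 367.3]
top [ 58. -53.] 87.5 [304.5 169.5]
top [ 58. -53.] 66 [301.1 176.5]
side [-58.  53.] 87.5 [355.7 276.8]
side [-58.  53.] 66 [354.8 310.1]
side [-58. -53.] 87.5 [310.8 173.2]
side [-58. -53.] 66 [310.4 205.5]
side [ 58. -53.] 87.5 [107.2 196.7]
side [ 58. -53.] 66 [108.5 229.1]
```

View pics/final.png

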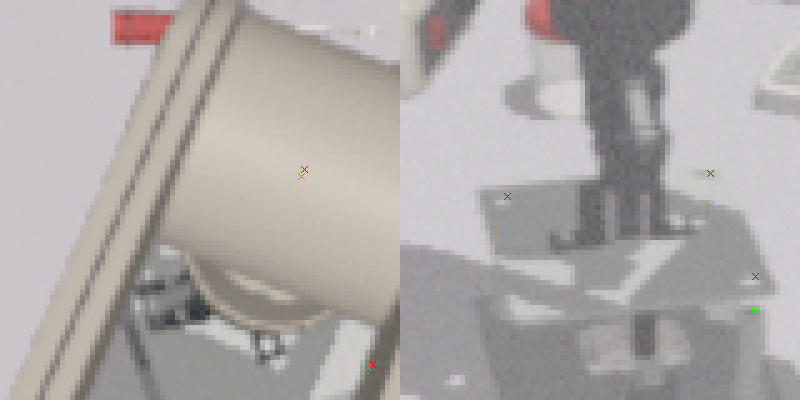

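The side half shows the plate level. Its holes are at about (505,202), (755,282) and (705,173), next to the red predictions. The top of post 1 is at (755,310), with clear space above it. I'll refine the hole positions numerically and compare them with the thread offsets in the same camera.

```bash
python3 - <<'E'
from h import *
S=dict(np.load("side6.npz"));T=dict(np.load("top6.npz"))
g=cv2.cvtColor(S["img"],cv2.COLOR_RGB2GRAY)
for u,v in [(311,201),(302,180),(261,185)]: print(u,v);print(g[v-6:v+7,u-7:u+8])
gt=cv2.cvtColor(T["img"],cv2.COLOR_RGB2GRAY);print(gt[226:242,316:332])
# threads in the first side picture, offsets against the fixture model
S0=dict(np.load("side3.npz"));g0=cv2.cvtColor(S0["img"],cv2.COLOR_RGB2GRAY)
for u,v in [(310,208),(301,187)]: print(u,v);print(g0[v-4:v+6,u-5:u+6])
E
```

```text
311 201
[[ 72  77  75  77  75  78  77  89 119 130 136 136 136 138 137]
 [ 69  76  76  75  74  75  75  78  96 121 133 135 134 137 138]
 [ 78  74  75  73  75  74  74  74  95 118 133 136 135 138 137]
 [ 76  73  74  75  78  75  74  75  81 111 133 137 134 137 135]
 [ 72  76  76  75  78  84  80  79  74  94 122 136 136 135 138]
 [ 72  73  75  79  85  93  94  81  72  80 108 134 137 135 138]
 [ 75  74  76  82 107 123 124 107  84  77  94 121 136 139 137]
 [ 78  75  73  79  83  88  88  83  79  76  86 113 135 137 139]
 [ 78  78  77  79  79  82  83  86  83  87  92 115 133 135 135]
 [ 78  84  86  82  90  95  97 106 108 115 124 132 137 138 138]
 [ 88  94  95  94 109 117 114 121 128 132 135 138 138 139 137]
 [ 99  96  97  98  91  89  89  95 117 133 137 137 137 138 136]
 [ 98  97  94  83  80  68  67  77  98 123 135 139 137 138 137]]
302 180
[[133 136 135 135 135 132 137 136 136 134 136 134 136 136 137]
 [136 139 135 137 135 137 135 135 134 136 137 137 135 136 137]
 [134 135 137 136 136 136 137 137 136 137 133 136 136 137 136]
 [136 135 136 136 135 134 136 136 136 135 135 135 135 136 135]
 [133 136 13
[... 2714 characters left out ...]
 89  97 101 106 113 126 141 140]
 [ 99 100  87  83  90  94 100 109 128 142 142]
 [102  98  86  82  86  93 100 108 131 141 142]
 [104  95  87  85  87  92  98 108 127 140 143]
 [ 99  98  86  83  88  93 101 107 127 141 144]]
301 187
[[140 141 140 139 144 144 140 141 140 141 137]
 [137 140 139 141 142 141 139 141 140 140 140]
 [139 141 139 136 138 138 140 141 141 141 142]
 [140 140 137 128 119 103 116 135 139 140 139]
 [140 135 126 113 125 129 128 127 131 141 140]
 [139 137 114  89  95 104 108 112 127 139 140]
 [142 138 115  83  84  93  99 110 129 137 140]
 [139 139 116  86  85  90  99 108 127 138 141]
 [141 137 113  85  81  89  99 108 127 141 140]
 [140 138 118  84  86  90  97 107 126 137 140]]
```

In the side camera the holes sit about 1 px off their predictions and the threads about 0.5 px off, in the same direction for all three. So the yaw is right, and the cover is only about 1 mm too far in +x, as the tool reading also says. I'll shift 1 mm, let it settle, and hand in.

```bash
python3 -m handwheel '{"series": [[[-0.1,-0.03,0,0,0,0,0],[-0.1,-0.03,0,0,0,0,0],[-0.1,-0.03,0,0,0,0,0],[-0.1,-0.03,0,0,0,0,0],[-0.1,-0.03,0,0,0,0,0],[-0.1,-0.03,0,0,0,0,0]]]}' && python3 -c "
from bench import status,r
s=status.sense();print(s['qd'].round(2),s['ft_force'].round(1));print(r.hand_in())"
```

```text
time: 22.88
tool_pos: [535.9, -150.1, 54.0]
tcp_rot: [180.0, 0.0, 19.5]
ft_force: [0.7, -0.6, -2.7]
finger_gap: 14.7
grip_force: 78.2
[ 0.   -0.   -0.08 -0.01  0.03 -0.07] [ 0.7 -0.6 -2.7]
the job is handed in; nothing more can be done
None
```

I handed the job in at about 23 s; the hand-in call gave no verdict. The keeper is shut in its catch with the mailer still in its nest, and the cover is held level about 16 mm above the posts, with its three holes within roughly 2 mm of the threads by my measurements.

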